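# Hold the post in the jig for tacking

## Robot

A 7-joint arm with a two-finger parallel gripper is mounted at the origin on the work surface. World frame = base frame: x ahead of the robot, y to its left, z up, the work surface at z = 0. Lengths are in m, angles in rad, forces in N, time in s.
With the tool pointing down it reaches from about 0.425 to 1.025 m from the base axis. Payload 9.4 kg.
Tool frame: the origin (TCP) lies on the centre line of the jaws, within the pads' length; the fingertips stand robot.tcp_to_tips ahead of it and the grasp point (between the pads) lies 2 mm behind it (robot.tcp_to_tips is the distance from the TCP to the fingertips, in m); z points along the fingers, y is the direction in which the jaws open and shut (so a half turn about z gives the same grasp; the last joint's range is limited). The gripper opens to 93 mm and grips with 3 to 60 N. Pads are 15 mm wide; open, the fingers measure 128 mm over their backs; the gripper's body (75 mm by 188 mm) begins 65 mm behind the grasp point.
Start: joints at [1.117, 0.599, -0.003, 1.599, 0.002, 0.943, -0.08], TCP at [0.267, -0.674, 0.236] pointing down, gripper open.
Joint ranges: [-2.57, 2.57], [-0.35, 1.97], [-1.29, 1.29], [0.11, 2.56], [-1.05, 4.19], [0.11, 1.86], [-2.63, 2.63]. Speed limits (rad/s): [2.22, 2.22, 3.01, 3.01, 3.14, 3.14, 3.14].

## Interface

Orientations are given as a rotation vector (axis times angle).
In Python, from bench import robot, vision gives the robot as it stands.
- The arm moves only by the shell command python3 -m handwheel 'ROWS'. ROWS is a JSON object of lists of equal length, an entry for each row: "grip": the gripper command: -1 is fully open, 1 is shut, values between are in proportion; "delta_pos": the shift along the tool's x, y, z in cm, a list of three; "delta_rot": the turn, a rotation vector about the tool's x, y, z in rad, a list of three. In form: {"grip": [grip, ...], "delta_pos": [[x, y, z], ...], "delta_rot": [[rx, ry, rz], ...]}. A call has 1 to 20 rows; each row shifts and turns the commanded pose from where the row before left it, along the tool's axes as they then stand; what a row does not reach is not made up. A row lasts 1/8 s, in which the tool goes at most 62.5 mm and 10.7 degrees, less where a joint would pass 70% of its speed; a pose out of reach is approached as far as the arm can. A call is refused whole if a number of a shift passes 6.25 or a number of a turn 0.188, either way. A call with a gripper value outside its range is refused whole. The fingers move at their own pace and stop on an object; the grip force is fixed at half the most. Time passes only in rows, so rows that do not move let the fingers close. It gives the time, the measured TCP pose, the force and the opening at its end, in the units of the state.
- robot.observe(): the state, without advancing time (a new reading comes with each control period).
- vision.grab_frame(name): name is "side" or "top"; returns (picture, depth): 400x640x3 uint8, blue, green, red; 400x640 float32, m along the optical axis (not along the pixel's ray), 0 where there is no reading.
- vision.get_calibration(name): a dict with "K" (3x3 intrinsics, pixels), "R" (3x3) and "t" (3): a world point X has camera coordinates R X + t. Camera axes: x right, y down, z forward; pixel columns grow to the right and rows downward; lengths in m; the calibration is good to about 2 mm. A picture is of the moment at which its call begins. get_calibration takes no time and is no camera call.
- robot.finish_job(): hands the job in, once; it reports no verdict.
The state is a dict: "time_s": time; "qpos": joint angles; "joint_velocities": joint speeds; "joint_torque": joint torques, N m; "ee_pos": TCP position; "tool_rot": TCP orientation; "wrist_force": force on the tool from outside, world axes, zero at the start; "moment": the same for the moment, N m; "opening": finger opening in m.
Only numpy, scipy, OpenCV 4.12 (cv2) and the standard library are available. Lean on these libraries where they do the work, as an engineer would, in place of code of your own. Each camera call takes 0.05 s, during which the arm holds its last target.

## Task

Be my third hand at the welding jig: pick up the bright 40 mm square tube post, stand it on the brown base plate clamped in the jig, and bring it up snug to the brass side stop with one face flat against the black fence. Ease it on rather than ramming or dropping it, then press it against the fence with a steady push of about 15 N (anything from 8 to 24 N will do) for two seconds or more and finish while still holding it pressed there, so that I can tack it. Leave everything else on the bench where it is.

Things in the scene. Friction and masses are not known exactly. Their poses are not given: they have to be found in the camera images.
- post: the post: bright steel square tube standing on end, 40 x 40 mm outside, 4 mm walls, open ends, 120 mm tall, about 0.4 to 0.75 kg, slides with ordinary steel friction. Origin: centre of its bottom end; z up along the tube, x and y square to its faces (any of the four faces may go to the fence).
- jig: the welding jig, bolted down, does not move: a 320 x 220 mm grey plate, 12 mm thick. Origin: on the bench surface, straight below the foot of the fence's working face, at the middle of the fence's length. Jig x runs along the fence (away from the robot, more or less), jig y points out of the working face, z up. A low red-handled toggle clamp at jig x 34 to 215, y 68 to 102 mm, up to 61 mm above the bench, holds down the base plate.
- fence: the black fence of the jig (origin and axes as the jig's): upright plate 200 mm long (jig x -100 to 100 mm), 12 mm thick, its working face is the jig plane y = 0, its top 122 mm above the bench. Rigid. The post is pressed towards jig -y; bearing down on the post at the same time adds friction along the fence to the force there, so let little more than its own weight rest on the plate.
- side_stop: brass block on the fence face (origin and axes as the jig's): jig x 20 to 45 mm, y 0 to 34 mm, from 22 to 62 mm above the bench; the post comes up to its face at jig x = 20 mm, moving towards jig +x. Rigid. Fingers that hold the post higher than 62 mm above the bench pass over it.
- base_plate: brown steel base plate clamped in the jig (origin and axes as the jig's): jig x -70 to 60 mm, y 0 to 110 mm, its top 20 mm above the bench.
- seat (a point): where the centre of the post's bottom end belongs: on the base plate's top, 20 mm in front of the fence face and 20 mm from the side stop's face (jig x 0, y 20 mm, 20 mm above the bench); axes as the jig's.
- pipe: bystander, to be left alone: short round copper-coloured pipe offcut standing on end, 48 mm diameter, 75 mm tall; origin at the centre of its underside
- angle: bystander, to be left alone: rusty-brown angle-iron offcut standing on end, legs 50 mm, 60 mm tall; origin at the centre of its underside
- hammer: bystander, to be left alone: hammer lying flat
- brush: bystander, to be left alone: brush lying flat
- wrench: bystander, to be left alone: wrench lying flat
- tin: bystander, to be left alone: green tin, 70 mm diameter, 85 mm tall; origin at the centre of its underside
- square: bystander, to be left alone: small flat triangular welding magnet, dark legs and red long side, 12 mm thick
Not all that is in view belongs to the job. What is meant by the post is not pink or red, and is the larger of those in its own colour.

How it is judged:
By the outcome, as a careful person would: the job done as asked, in the order asked, and still so for the second after the job is handed in, while the arm keeps its last pose, push and grip.
It also fails if it takes over 61 s, if anything falls off the work surface, if the arm or the gripper's body presses on something with over 40 N, if the wrist force passes 120 N, or if a joint passes its speed limit or range.

## Working session

There is one attempt and no reset: what is moved stays moved. The work goes in short steps, Python scripts to look and compute and a shell command to move; the robot and the scene stay as the last step left them, time stands still between calls to the robot, and variables do not carry over. Pictures are saved under pics/ and viewed, and the job is handed in when it is done.

```bash
ls; mkdir -p pics; python3 - <<'E'
from bench import robot, vision
import cv2,numpy as np
print(robot.observe(), robot.tcp_to_tips)
for n in("top","side"):
    p,d=vision.grab_frame(n); cv2.imwrite(f"pics/{n}0.png",p); np.save(f"pics/{n}0d.npy",d)
    c=vision.get_calibration(n); print(n,c)
E
```

```text
pics
{'time_s': 0.0, 'qpos': array([ 1.11733571,  0.60012989, -0.00253469,  1.60013725,  0.00181463,
        0.94289646, -0.07977027]), 'joint_velocities': array([-7.34946760e-04, -6.93264785e-05, -7.34329011e-04, -7.22517117e-04,
        5.98512124e-04,  6.59491556e-04, -2.66467418e-04]), 'joint_torque': array([-4.49528752e-04, -7.65086102e+01,  1.49680585e+00, -2.52358854e+01,
       -5.25697321e-02,  1.66752969e-02,  1.79833337e-04]), 'ee_pos': array([ 0.26653896, -0.67372346,  0.234754  ]), 'tool_rot': array([-3.08451109e+00, -5.88177071e-01,  7.06216649e-04]), 'wrist_force': array([-0.18205236,  0.34803231,  0.28764872]), 'moment': array([-0.02348719, -0.02815201,  0.0160386 ]), 'opening': 0.09290274249045229} 0.017
top {'K': array([[371.57251452,   0.        , 321.87915169],
       [  0.        , 371.57251452, 189.57860263],
       [  0.        ,   0.        ,   1.        ]]), 'R': array([[ 0.00926777, -0.99977425, -0.01911968],
       [-0.99730004, -0.00784852, -0.07301386],
       [ 0.07284732,  0.01974473, -0.99714764]]), 't': array([0.14377187, 0.52221584, 0.95539693])}
side {'K': array([[502.70128047,   0.        , 314.47032519],
       [  0.        , 502.70128047, 194.21460218],
       [  0.        ,   0.        ,   1.        ]]), 'R': array([[-0.99366407, -0.11153384, -0.01385373],
       [-0.06463167,  0.66790338, -0.74143632],
       [ 0.09194819, -0.73584324, -0.67088021]]), 't': array([ 0.53386356, -0.02929102,  1.33129126])}
```

View pics/top0.png

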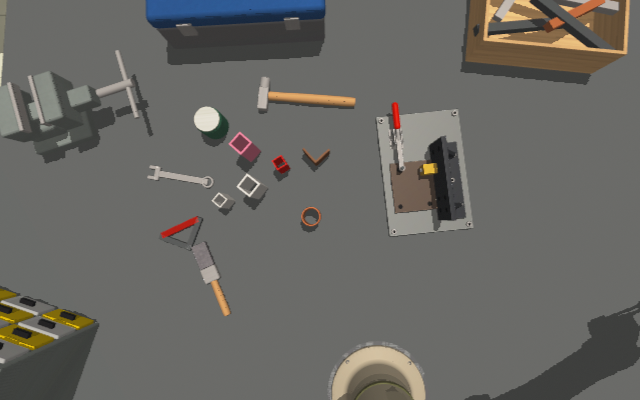

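View pics/side0.png

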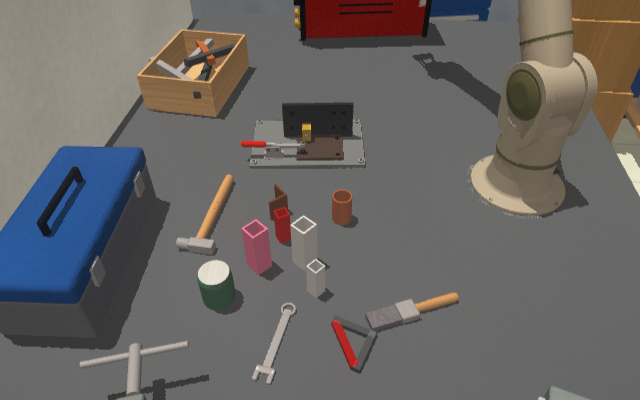

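Candidates (top view): pink tube (243,146), small red tube (281,164), large bright tube (250,187), small bright tube (221,202). By the description the post is the larger bright one at (250,187). Next is a close crop to check it.

```bash
python3 - <<'E'
import cv2,numpy as np
p=cv2.imread("pics/top0.png"); 
cv2.imwrite("pics/c1.png",cv2.resize(p[120:230,190:330],None,fx=5.5,fy=5.5,interpolation=cv2.INTER_CUBIC))
cv2.imwrite("pics/c2.png",cv2.resize(p[100:240,370:480],None,fx=4.2,fy=4.2,interpolation=cv2.INTER_CUBIC))
s=cv2.imread("pics/side0.png")
cv2.imwrite("pics/c3.png",cv2.resize(s[170:310,230:370],None,fx=4.2,fy=4.2,interpolation=cv2.INTER_CUBIC))
cv2.imwrite("pics/c4.png",cv2.resize(s[90:175,240:375],None,fx=5.8,fy=5.8,interpolation=cv2.INTER_CUBIC))
E
```

```text
(no output)
```

View pics/c1.png

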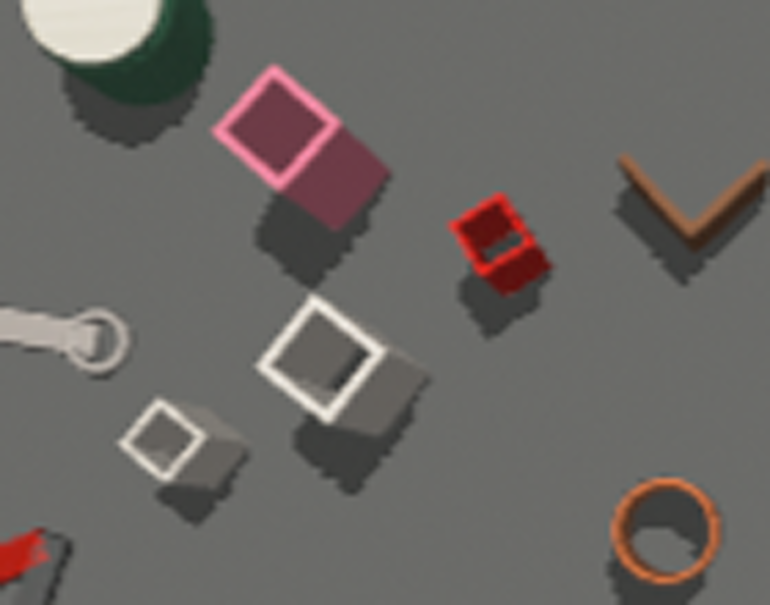

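View pics/c2.png

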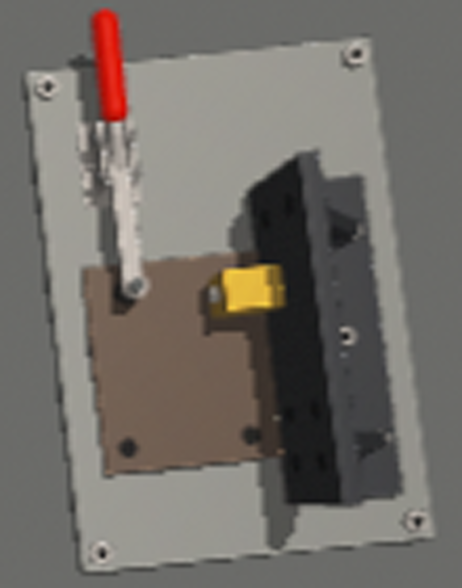

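View pics/c3.png

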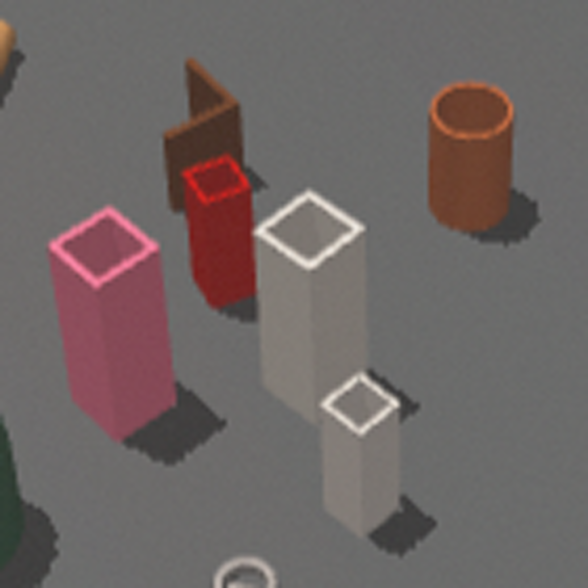

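View pics/c4.png

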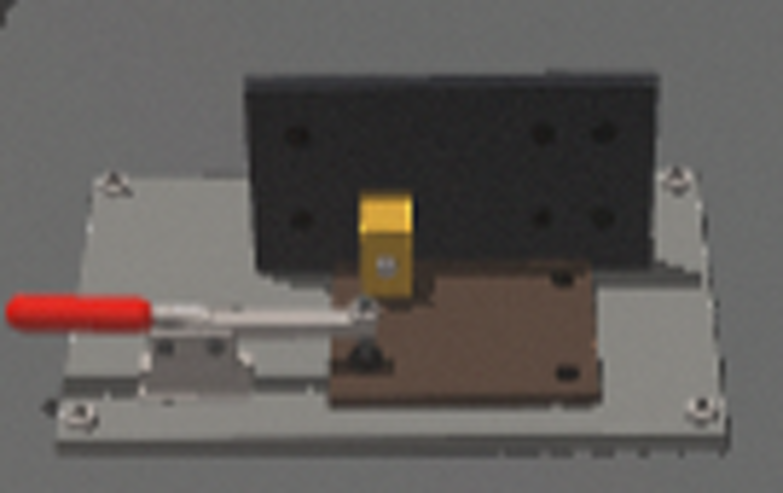

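The crop confirms it: the large bright tube's rim corners sit around crop (315,298), (383,352), (328,420) and (260,367). In the jig crops the fence face, brass stop and brown base corners are all readable, so I'll fit both poses from both views.

```bash
cat > h.py <<'E'
from bench import robot, vision
import cv2,numpy as np
from scipy.optimize import least_squares
C={n:vision.get_calibration(n) for n in("top","side")}
def proj(n,X):
    c=C[n]; r,_=cv2.Rodrigues(c["R"]); return cv2.projectPoints(np.array(X,float).reshape(-1,1,3),r,c["t"],c["K"],None)[0].reshape(-1,2)
def place(p,L,z=0):
    L=np.array(L,float); a=p[2]; c,s=np.cos(a),np.sin(a)
    return np.c_[p[0]+c*L[:,0]-s*L[:,1],p[1]+s*L[:,0]+c*L[:,1],L[:,2]+z]
def uncrop(pts,x0,y0,f): return (np.array(pts,float)+.5)/f-.5+[x0,y0]
def fit(obs,p0):
    f=lambda p:np.concatenate([(proj(n,place(p,L))-px).ravel() for n,L,px in obs])
    r=least_squares(f,p0,loss="soft_l1"); return r.x,r.fun.reshape(-1,2)
E
python3 - <<'E'
from h import *
# post
h=.02
S=[(h,h,.12),(h,-h,.12),(-h,-h,.12),(-h,h,.12)]
top=uncrop([(315,297),(384,352),(328,421),(259,367)],190,120,5.5)
side=uncrop([(309,192),(364,229),(309,267),(255,231)],230,170,4.2)
# world: top image up=+x,left=+y. corner list for yaw~45deg: (h,h)->+x?? yaw45: (h,h) -> +y... order below
S45=[(h,-h,.12),(-h,-h,.12),(-h,h,.12),(h,h,.12)]  # up(+x), right(-y), down(-x), left(+y) for yaw~45
obsT=("top",S45,top)
# side: image up = far = -y, right = -x, down=+y, left=+x
obsS=("side",[(-h,-h,.12),(-h,h,.12),(h,h,.12),(h,-h,.12)],side)
for o in([obsT],[obsS],[obsT,obsS]):
    p,r=fit(o,[.5,.3,.78]); print("post",p,np.abs(r).max())
m=lambda l:[(a/1000,b/1000,c/1000) for a,b,c in l]
J1=("top",m([(100,0,122),(-100,0,122),(60,110,20),(-70,110,20)]),uncrop([(303,153),(342,501),(85,267),(106,472)],370,100,4.2))
J2=("side",m([(100,0,122),(-100,0,122),(60,110,20),(-70,110,20),(45,34,62),(20,34,62)]),uncrop([(247,88),(657,88),(330,396),(600,393),(360,233),(412,233)],240,90,5.8))
for o in([J1],[J2],[J1,J2]):
    p,r=fit(o,[.55,-.2,0.05]); print("jig",p,np.round(r,1).tolist())
P=p
print("seat",place(P,[(0,.02,.02)]))
p,d=vision.grab_frame("top")
E
```

```text
post [0.5234183  0.32131369 0.91260267] 0.608556957125387
post [0.52323717 0.32264113 0.91240234] 0.8256556979396237
post [0.5233602  0.32178835 0.91268128] 0.7599325557401642
jig [ 0.54430539 -0.14522028  0.09840273] [[-0.2, -0.5], [0.2, 1.2], [-0.1, -0.4], [0.0, 0.0]]
jig [ 0.5430047  -0.14268387  0.10599866] [[-0.4, 0.2], [0.5, -0.4], [-0.3, 0.1], [0.1, 0.3], [0.1, -0.2], [0.0, -0.2]]
jig [ 0.54353388 -0.14452552  0.10089974] [[-0.6, -0.2], [0.0, 1.5], [-0.4, -0.0], [-0.1, 0.4], [-0.5, -0.2], [0.3, -0.7], [-0.6, -0.4], [-0.2, -0.0], [-0.0, -0.6], [-0.2, -0.6]]
seat [[ 0.54151931 -0.12462724  0.02      ]]
```

The fit agrees well between views: post at about (0.523, 0.322) with yaw 0.913, jig at (0.544, -0.145) with yaw about 0.102. I'll grasp along the 0.913 axis, which clears the small bright, pink and red tubes, then work out the first shift.

```bash
cat >> h.py <<'E'
from scipy.spatial.transform import Rotation as Ro
def togo(x,y,z,yaw=None,frm=None):
    s=robot.observe(); R=Ro.from_rotvec(s["tool_rot"]).as_matrix()
    pos=s["ee_pos"] if frm is None else np.array(frm)
    d=R.T@(np.array([x,y,z])-pos)*100
    out=[np.round(d,2).tolist()]
    if yaw is not None:
        Y=np.array([np.cos(yaw),np.sin(yaw),0]);Z=np.array([0,0,-1.]);T=np.c_[np.cross(Y,Z),Y,Z]
        out.append(np.round(Ro.from_matrix(R.T@T).as_rotvec(),4).tolist())
    return out
E
python3 - <<'E'
from h import *
print(togo(.60,-.15,.25,.913)); print(togo(.5234,.3218,.25,frm=(.6,-.15,.25)))
E
```

```text
[[50.27, -36.44, -1.47], [-0.0008, -0.0012, -2.1069]]
[[10.24, -46.69, 0.05]]
```

```bash
python3 -m handwheel '{"grip":[-0.5,-0.5,-0.5,-0.5,-0.5,-0.5,-0.5,-0.5,-0.5,-0.5,-0.5,-0.5,-0.5,-0.5],"delta_pos":[[3.6,-2.6,-0.1],[3.6,-2.6,-0.1],[3.6,-2.6,-0.1],[3.6,-2.6,-0.1],[3.6,-2.6,-0.1],[3.6,-2.6,-0.1],[3.6,-2.6,-0.1],[3.6,-2.6,-0.1],[3.6,-2.6,-0.1],[3.6,-2.6,-0.1],[3.6,-2.6,-0.1],[3.6,-2.6,-0.1],[3.6,-2.6,-0.1],[3.5,-2.6,-0.2]],"delta_rot":[[0,0,0],[0,0,0],[0,0,0],[0,0,0],[0,0,0],[0,0,0],[0,0,0],[0,0,0],[0,0,0],[0,0,0],[0,0,0],[0,0,0],[0,0,0],[0,0,0]]}'
python3 - <<'E'
from h import *
print(togo(.5234,.3218,.25,.913))
E
```

```text
time_s: 1.9
ee_pos: [0.6011, -0.1493, 0.2504]
tool_rot: [-3.086, -0.588, 0.001]
wrist_force: [-0.6, -0.6, 0.1]
opening: 0.0695
[[10.11, -46.66, 0.05], [-0.0005, 0.0, -2.1069]]
```

```bash
python3 -m handwheel '{"grip":[-0.5,-0.5,-0.5,-0.5,-0.5,-0.5,-0.5,-0.5,-0.5,-0.5,-0.5,-0.5],"delta_pos":[[0.84,-3.9,0],[0.84,-3.9,0],[0.84,-3.9,0],[0.84,-3.9,0],[0.84,-3.9,0],[0.84,-3.9,0],[0.84,-3.9,0],[0.84,-3.9,0],[0.84,-3.9,0],[0.84,-3.9,0],[0.84,-3.9,0],[0.84,-3.8,0]],"delta_rot":[[0,0,0],[0,0,0],[0,0,0],[0,0,0],[0,0,0],[0,0,0],[0,0,0],[0,0,0],[0,0,0],[0,0,0],[0,0,0],[0,0,0]]}'
python3 -m handwheel '{"grip":[-0.5,-0.5,-0.5,-0.5,-0.5,-0.5,-0.5,-0.5,-0.5,-0.5,-0.5,-0.5,-0.5],"delta_pos":[[0,0,0],[0,0,0],[0,0,0],[0,0,0],[0,0,0],[0,0,0],[0,0,0],[0,0,0],[0,0,0],[0,0,0],[0,0,0],[0,0,0],[0,0,0]],"delta_rot":[[0,0,-0.162],[0,0,-0.162],[0,0,-0.162],[0,0,-0.162],[0,0,-0.162],[0,0,-0.162],[0,0,-0.162],[0,0,-0.162],[0,0,-0.162],[0,0,-0.162],[0,0,-0.162],[0,0,-0.162],[0,0,-0.162]]}'
python3 - <<'E'
from h import *
print(togo(.5234,.3218,.09,.913))
p,d=vision.grab_frame("top"); cv2.imwrite("pics/t2.png",p[80:280,150:400].repeat(3,0).repeat(3,1))
p,d=vision.grab_frame("side"); cv2.imwrite("pics/s2.png",p)
E
```

```text
time_s: 3.4
ee_pos: [0.522, 0.322, 0.2504]
tool_rot: [3.086, 0.589, -0.001]
wrist_force: [0.2, 0.5, -0.0]
opening: 0.07
time_s: 5.03
ee_pos: [0.5223, 0.3205, 0.2504]
tool_rot: [-1.008, -2.975, 0.001]
wrist_force: [-0.0, -1.3, -0.5]
opening: 0.0699
[[-0.01, 0.17, 16.04], [-0.0005, -0.0002, 0.0042]]
```

View pics/s2.png

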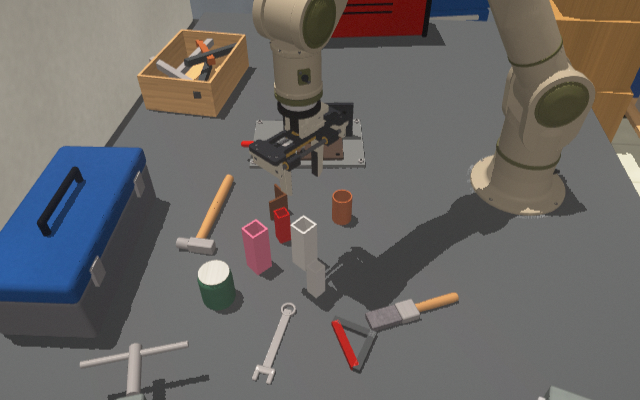

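The side view shows the open fingers at (287,190) and (318,170), straddling the point above the post at (304,218), as projected. I'll descend and grip.

```bash
python3 -m handwheel '{"grip":[-0.5,-0.5,-0.5,-0.5,-0.5,-0.5,-0.5,-0.5,-0.5,-0.5,-0.5],"delta_pos":[[0,0.1,1.0],[0,0.07,2],[0,0,2],[0,0,2],[0,0,2],[0,0,2],[0,0,2],[0,0,1.5],[0,0,1.0],[0,0,0.5],[0,0,0]],"delta_rot":[[0,0,0],[0,0,0],[0,0,0],[0,0,0],[0,0,0],[0,0,0],[0,0,0],[0,0,0],[0,0,0],[0,0,0],[0,0,0]]}'
python3 - <<'E'
from h import *
p,d=vision.grab_frame("top"); cv2.imwrite("pics/t3.png",cv2.resize(p[100:260,170:350],None,fx=4,fy=4))
p,d=vision.grab_frame("side"); cv2.imwrite("pics/s3.png",cv2.resize(p[140:320,220:400],None,fx=3.3,fy=3.3))
E
```

```text
time_s: 6.5
ee_pos: [0.5235, 0.3222, 0.0906]
tool_rot: [-1.016, -2.973, -0.0]
wrist_force: [-0.1, -0.1, 0.2]
opening: 0.07
```

View pics/s3.png

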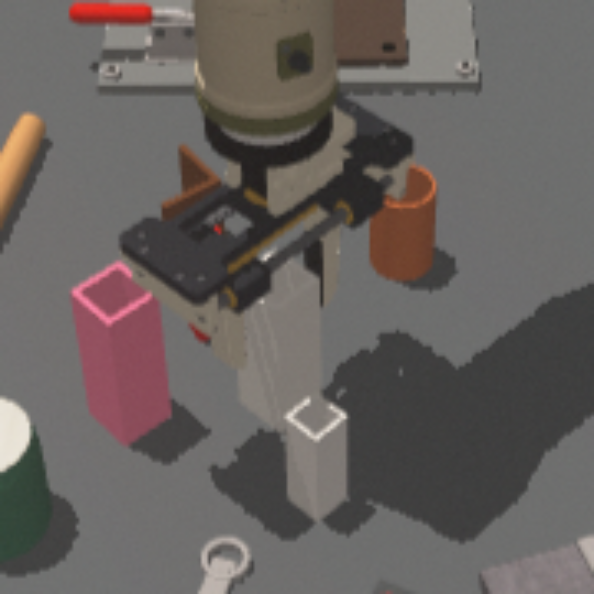

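The post stands between the fingers at crop (280,350), and nothing else is touched. Close the gripper.

```bash
python3 -m handwheel '{"grip":[1,1,1,1,1,1,1,1],"delta_pos":[[0,0,0],[0,0,0],[0,0,0],[0,0,0],[0,0,0],[0,0,0],[0,0,0],[0,0,0]],"delta_rot":[[0,0,0],[0,0,0],[0,0,0],[0,0,0],[0,0,0],[0,0,0],[0,0,0],[0,0,0]]}'

```

```text
time_s: 7.6
ee_pos: [0.5234, 0.322, 0.0907]
tool_rot: [1.016, 2.973, -0.0]
wrist_force: [-1.2, -1.2, 4.0]
opening: 0.0397
```

```bash
python3 -m handwheel '{"grip":[1,1,1,1,1,1,1,1,1],"delta_pos":[[0,0,-0.5],[0,0,-1],[0,0,-2],[0,0,-2],[0,0,-2],[0,0,-2],[0,0,-2],[0,0,-1.0],[0,0,0]],"delta_rot":[[0,0,0],[0,0,0],[0,0,0],[0,0,0],[0,0,0],[0,0,0],[0,0,0],[0,0,0],[0,0,0]]}'
python3 - <<'E'
from h import *
J=np.array([.5437,-.1446,.102])
T=place(J,[(-.012,.055,0)])[0]; print(T)
print(togo(T[0],T[1],.2157,.102))
p,d=vision.grab_frame("top"); cv2.imwrite("pics/t4.png",cv2.resize(p[100:260,170:350],None,fx=4,fy=4))
p,d=vision.grab_frame("side"); cv2.imwrite("pics/s4.png",p)
print(robot.observe()["wrist_force"])
E
```

```text
time_s: 8.72
ee_pos: [0.5237, 0.3222, 0.2163]
tool_rot: [1.016, 2.972, 0.001]
wrist_force: [0.4, 0.1, -6.0]
opening: 0.0401
[ 0.52616209 -0.09110774  0.        ]
[[-25.5, -32.53, 0.04], [0.0011, 0.0, 0.8099]]
[ 0.42466188  0.31413327 -6.54076646]
```

View pics/s4.png

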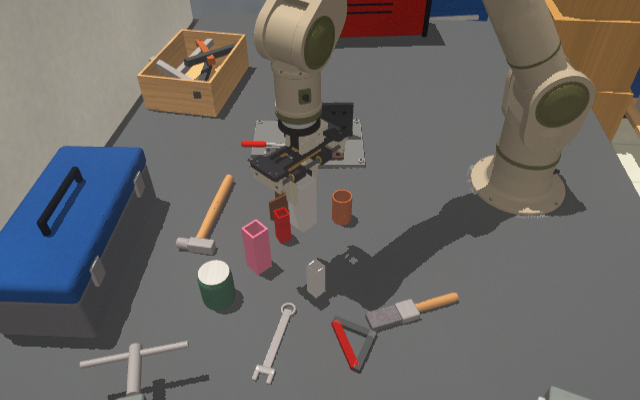

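The post is held at (302,205), clear of the bench, and weighs about 6.3 N. I'll carry it to a spot in front of the seat.

```bash
python3 -m handwheel '{"grip":[1,1,1,1,1,1,1,1,1,1,1,1,1,1,1,1],"delta_pos":[[-0.7,-0.9,0],[-1.3,-1.7,0],[-1.9,-2.4,0],[-1.9,-2.4,0],[-1.9,-2.4,0],[-1.9,-2.4,0],[-1.9,-2.4,0],[-1.9,-2.4,0],[-1.9,-2.4,0],[-1.9,-2.4,0],[-1.9,-2.5,0],[-1.9,-2.5,0],[-1.9,-2.4,0],[-1.3,-1.7,0],[-0.8,-1.0,0],[-0.5,-0.63,0]],"delta_rot":[[0,0,0],[0,0,0],[0,0,0],[0,0,0],[0,0,0],[0,0,0],[0,0,0],[0,0,0],[0,0,0],[0,0,0],[0,0,0],[0,0,0],[0,0,0],[0,0,0],[0,0,0],[0,0,0]]}'
python3 -m handwheel '{"grip":[1,1,1,1,1,1,1,1,1],"delta_pos":[[0,0,0],[0,0,0],[0,0,0],[0,0,0],[0,0,0],[0,0,0],[0,0,0],[0,0,0],[0,0,0]],"delta_rot":[[0,0,0.06],[0,0,0.12],[0,0,0.12],[0,0,0.12],[0,0,0.12],[0,0,0.12],[0,0,0.1],[0,0,0.05],[0,0,0]]}'
python3 - <<'E'
from h import *
J=np.array([.5437,-.1446,.102])
T=place(J,[(-.012,.055,0)])[0]; print(T)
print(togo(T[0],T[1],.2157,.102))
p,d=vision.grab_frame("top"); cv2.imwrite("pics/t5.png",cv2.resize(p[80:260,330:510],None,fx=3.3,fy=3.3))
p,d=vision.grab_frame("side"); cv2.imwrite("pics/s5.png",cv2.resize(p[40:220,220:400],None,fx=3.3,fy=3.3))
E
```

```text
time_s: 10.82
ee_pos: [0.5255, -0.0923, 0.2155]
tool_rot: [-1.018, -2.972, 0.0]
wrist_force: [-0.1, 0.3, -7.1]
opening: 0.0398
time_s: 11.95
ee_pos: [0.5259, -0.0905, 0.2156]
tool_rot: [-2.103, -2.334, -0.0]
wrist_force: [-0.4, 0.4, -5.5]
opening: 0.0396
[ 0.52616209 -0.09110774  0.        ]
[[-0.06, 0.02, -0.01], [0.0, -0.0001, 0.0018]]
```

View pics/s5.png

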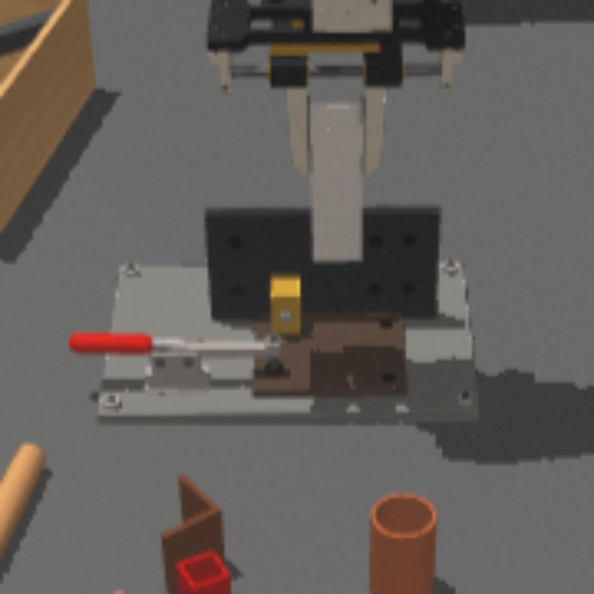

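View pics/t5.png

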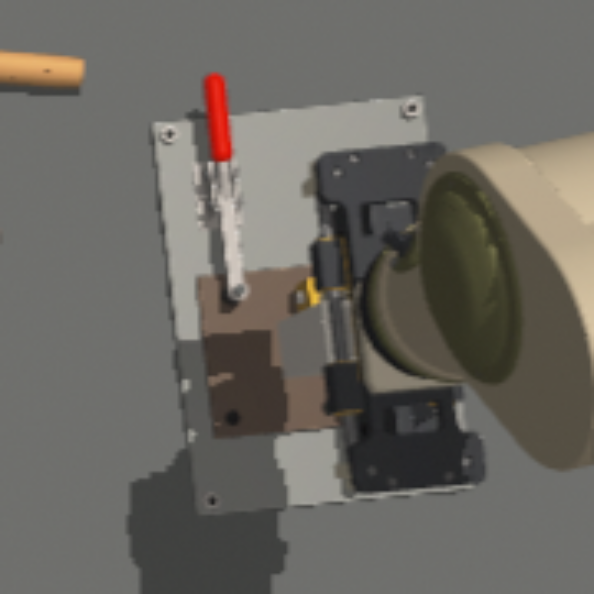

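The post hangs upright over the plate, clear of the brass stop at side crop (285,300) and the clamp. I'll lower it to just above the plate.

```bash
python3 -m handwheel '{"grip":[1,1,1,1,1,1,1,1,1,1],"delta_pos":[[0,0,0.7],[0,0,1.5],[0,0,2],[0,0,2],[0,0,1.6],[0,0,1.0],[0,0,0.7],[0,0,0.5],[0,0,0.2],[0,0,0]],"delta_rot":[[0,0,0],[0,0,0],[0,0,0],[0,0,0],[0,0,0],[0,0,0],[0,0,0],[0,0,0],[0,0,0],[0,0,0]]}'
python3 -m handwheel '{"grip":[1,1,1],"delta_pos":[[0,0,0.05],[0,0,0.05],[0,0,0]],"delta_rot":[[0,0,0],[0,0,0],[0,0,0]]}'
```

```text
time_s: 13.3
ee_pos: [0.5261, -0.0913, 0.1138]
tool_rot: [2.105, 2.332, 0.0]
wrist_force: [-0.4, 0.1, -5.6]
opening: 0.0399
time_s: 13.68
ee_pos: [0.526, -0.0913, 0.1127]
tool_rot: [2.105, 2.332, 0.0]
wrist_force: [-0.4, 0.1, -6.1]
opening: 0.0398
```

```bash
python3 -m handwheel '{"grip":[1,1,1,1],"delta_pos":[[0,0,0.05],[0,0,0.05],[0,0,0.05],[0,0,0]],"delta_rot":[[0,0,0],[0,0,0],[0,0,0],[0,0,0]]}'
```

```text
time_s: 14.18
ee_pos: [0.5259, -0.0912, 0.111]
tool_rot: [-2.105, -2.332, 0.0]
wrist_force: [0.1, 0.4, -6.3]
opening: 0.0401
```

```bash
python3 -m handwheel '{"grip":[1,1,1,1],"delta_pos":[[0,0,0.03],[0,0,0.03],[0,0,0],[0,0,0]],"delta_rot":[[0,0,0],[0,0,0],[0,0,0],[0,0,0]]}'
```

```text
time_s: 14.68
ee_pos: [0.526, -0.0913, 0.1106]
tool_rot: [2.105, 2.332, 0.0]
wrist_force: [-0.9, 0.0, -2.5]
opening: 0.0397
```

Contact was felt at z ≈ 0.1107, with part of the weight now on the plate. Sliding toward the fence (tool −x), slower at the end.

```bash
python3 -m handwheel '{"grip":[1,1,1,1,1,1,1,1,1,1,1],"delta_pos":[[-0.3,0,0],[-0.4,0,0],[-0.4,0,0],[-0.4,0,0],[-0.4,0,0],[-0.4,0,0],[-0.3,0,0],[-0.2,0,0],[-0.1,0,0],[-0.1,0,0],[0,0,0]],"delta_rot":[[0,0,0],[0,0,0],[0,0,0],[0,0,0],[0,0,0],[0,0,0],[0,0,0],[0,0,0],[0,0,0],[0,0,0],[0,0,0]]}'
python3 - <<'E'
from h import *
p,d=vision.grab_frame("side"); cv2.imwrite("pics/s6.png",cv2.resize(p[50:180,240:370],None,fx=4.5,fy=4.5,interpolation=cv2.INTER_CUBIC))
E
```

```text
time_s: 16.05
ee_pos: [0.5294, -0.1204, 0.1112]
tool_rot: [2.105, 2.332, 0.002]
wrist_force: [-1.5, 5.7, 7.8]
opening: 0.0399
```

View pics/s6.png

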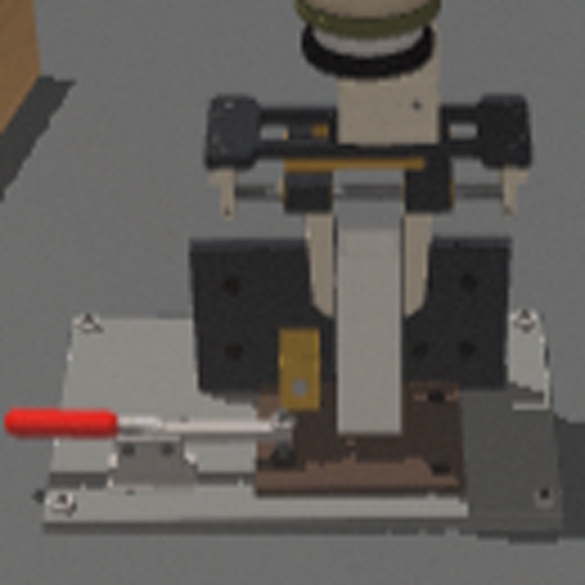

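The force has built up to Fz +7.8 and Fy +5.7, so the post is dragging and bearing down. I'll ease it up about 1 mm and re-read.

```bash
python3 -m handwheel '{"grip":[1,1,1,1],"delta_pos":[[0,0,-0.05],[0,0,-0.05],[0,0,0],[0,0,0]],"delta_rot":[[0,0,0],[0,0,0],[0,0,0],[0,0,0]]}'
python3 - <<'E'
from h import *
s=robot.observe(); print(s["moment"],s["wrist_force"],s["tool_rot"])
J=np.array([.5437,-.1446,.102]); d=s["ee_pos"]-[J[0],J[1],0]
c,q=np.cos(J[2]),np.sin(J[2]); print(c*d[0]+q*d[1],-q*d[0]+c*d[1])
E
```

```text
time_s: 16.6
ee_pos: [0.5289, -0.1218, 0.1113]
tool_rot: [2.106, 2.331, -0.001]
wrist_force: [0.1, -0.9, -4.2]
opening: 0.0397
[-0.29654803 -0.24940186 -0.00281377] [ 0.05204801 -0.93009387 -4.21452382] [ 2.10591591e+00  2.33116343e+00 -1.24293137e-03]
-0.01243673634187035 0.024181159370580557
```

```bash
python3 -m handwheel '{"grip":[1,1,1,1],"delta_pos":[[0,0,-0.1],[0,0,-0.1],[0,0,0],[0,0,0]],"delta_rot":[[0,0,0],[0,0,0],[0,0,0],[0,0,0]]}'
python3 - <<'E'
from h import *
s=robot.observe(); print(s["moment"],s["wrist_force"],s["ee_pos"])
for i in(0,1):
  p,d=vision.grab_frame("top"); 
cv2.imwrite("pics/t7.png",cv2.resize(p[110:240,370:490],None,fx=4.5,fy=4.5,interpolation=cv2.INTER_CUBIC))
p,d=vision.grab_frame("side"); cv2.imwrite("pics/s7.png",cv2.resize(p[90:160,290:350],None,fx=8,fy=8,interpolation=cv2.INTER_CUBIC))
# depth along post's front face column -> plane tilt
K=C["side"]["K"];R=C["side"]["R"];t=C["side"]["t"]
v,u=np.mgrid[100:150,312:332]
J=np.array([.5437,-.1446,.102]); z=d[v,u]
X=np.stack([(u-K[0,2])/K[0,0]*z,(v-K[1,2])/K[1,1]*z,z],-1)-t
W=X@R; D=W[...,:2]-J[:2]; c,q=np.cos(J[2]),np.sin(J[2])
jx=c*D[...,0]+q*D[...,1]; jy=-q*D[...,0]+c*D[...,1]; h=W[...,2]
m=(z>0)&(jx>-.027)&(jx<.002)&(jy>.03)&(jy<.06)&(h>.028)&(h<.09)
A=np.c_[h[m],jx[m],np.ones(m.sum())]
print(m.sum(),h[m].min(),h[m].max())
from scipy.optimize import least_squares
r=least_squares(lambda k:A@k-jy[m],[0,0,.04],loss="soft_l1",f_scale=.001); print("slope dy/dz, dy/dx, y",r.x, "y at mid", (np.array([.06,-.012,1])@r.x), np.std(r.fun))
E
```

```text
time_s: 17.1
ee_pos: [0.5289, -0.1211, 0.1135]
tool_rot: [-2.105, -2.332, 0.0]
wrist_force: [0.5, -0.4, -5.2]
opening: 0.0397
[-0.04582643 -0.07412789 -0.00575475] [ 0.49300605 -0.42733343 -5.19661224] [ 0.52892239 -0.12110621  0.11346528]
143 0.028197041976872703 0.08996917666429233
slope dy/dz, dy/dx, y [-0.07316146 -0.0024029   0.06169856] y at mid 0.05733771143333698 0.0017763739140021786
```

View pics/s7.png

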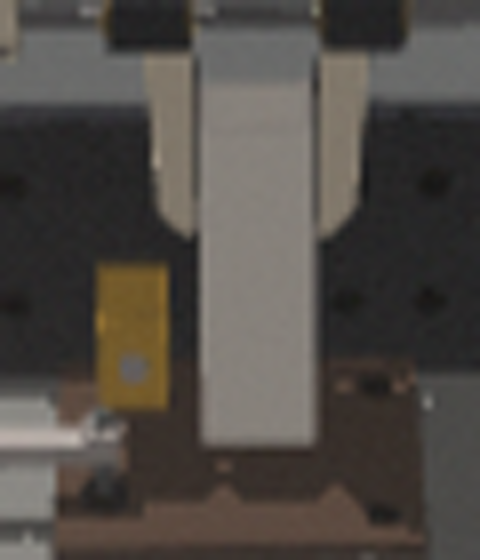

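View pics/t7.png

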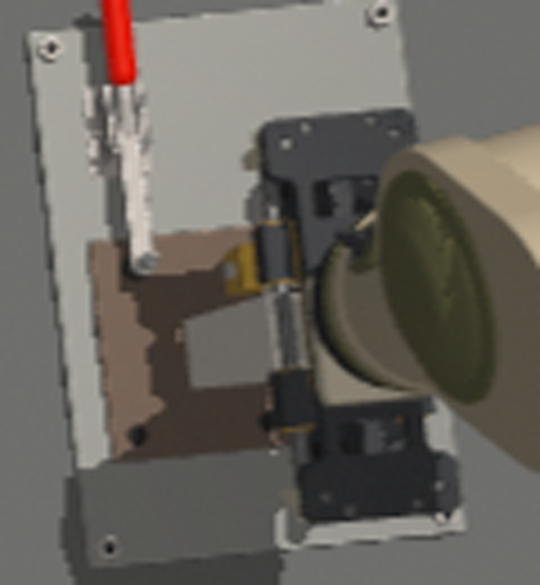

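The post's foot has lagged: in the top view its front-bottom edge is far out, at crop (185,330). I'll measure the tilt properly.

```bash
cat >> h.py <<'E'
def tilt(d,hmax=.09,J=np.array([.5437,-.1446,.102])):
    K=C["side"]["K"];R=C["side"]["R"];t=C["side"]["t"]
    v,u=np.mgrid[95:160,295:350]; z=d[v,u]
    X=np.stack([(u-K[0,2])/K[0,0]*z,(v-K[1,2])/K[1,1]*z,z],-1)-t
    W=X@R; D=W[...,:2]-J[:2]; c,q=np.cos(J[2]),np.sin(J[2])
    jx=c*D[...,0]+q*D[...,1]; jy=-q*D[...,0]+c*D[...,1]; h=W[...,2]
    m=(z>0)&(jx>-.028)&(jx<.016)&(jy>.028)&(jy<.085)&(h>.03)&(h<hmax)
    A=np.c_[h[m],jx[m],np.ones(m.sum())]
    r=least_squares(lambda k:A@k-jy[m],[0,0,.04],loss="soft_l1",f_scale=.001)
    print("n",m.sum(),"dy/dz %.4f dy/dx %.4f"%tuple(r.x[:2]),"y@.03,.06,.09,.11",np.round([r.x@[a,-.01,1] for a in(.03,.06,.09,.11)],4),"x range",jx[m].min(),jx[m].max(),"res",np.median(np.abs(r.fun)))
E
python3 - <<'E'
from h import *
p,d=vision.grab_frame("side"); tilt(d)
E
```

```text
n 249 dy/dz -0.1397 dy/dx 0.0153 y@.03,.06,.09,.11 [0.0626 0.0584 0.0542 0.0514] x range -0.02673479294076391 0.007160009041017095 res 0.0018110840842241738
```

```bash
python3 - <<'E'
from h import *
P={n:C[n]["K"]@np.c_[C[n]["R"],C[n]["t"]] for n in C}
a=uncrop([(186,322),(194,388)],370,110,4.5).T; b=uncrop([(200,445),(315,445)],290,90,8).T
X=cv2.triangulatePoints(P["top"],P["side"],a,b); X=(X[:3]/X[3]).T
J=np.array([.5437,-.1446,.102]); D=X[:,:2]-J[:2];c,q=np.cos(J[2]),np.sin(J[2])
print(np.c_[c*D[:,0]+q*D[:,1],-q*D[:,0]+c*D[:,1],X[:,2]])
print(proj("top",X)-a.T,proj("side",X)-b.T)
E
```

```text
[[ 0.00797172  0.06033139  0.02502705]
 [-0.03199385  0.05994662  0.02455917]]
[[-0.02044232 -0.39983074]
 [ 0.0075704   0.1735521 ]] [[ 0.20004466  0.01756634]
 [-0.08682461 -0.00558793]]
```

Both methods show the post swung 0.14–0.17 rad about the jaw axis (foot at jig y 60, grip at about 45 on the same face). To mend it, I'll lift, back off and tilt the tool about its y axis so the post is upright. Then I'll stand it down and regrip lower.

```bash
python3 -m handwheel '{"grip":[1,1,1,1,1,1],"delta_pos":[[0,0,-0.4],[0,0,-0.6],[1.0,0,0],[0,0,0],[0,0,0],[0,0,0]],"delta_rot":[[0,0,0],[0,0,0],[0,0,0],[0,-0.07,0],[0,-0.08,0],[0,0,0]]}'
python3 - <<'E'
from h import *
p,d=vision.grab_frame("side"); tilt(d)
cv2.imwrite("pics/s8.png",cv2.resize(p[80:160,280:360],None,fx=7,fy=7,interpolation=cv2.INTER_CUBIC))
p,_=vision.grab_frame("top"); cv2.imwrite("pics/t8.png",cv2.resize(p[110:240,370:490],None,fx=4.5,fy=4.5,interpolation=cv2.INTER_CUBIC))
# fence reference
K=C["side"]["K"];R=C["side"]["R"];t=C["side"]["t"]; J=np.array([.5437,-.1446,.102])
v,u=np.mgrid[100:140,280:360]; z=d[v,u]
W=(np.stack([(u-K[0,2])/K[0,0]*z,(v-K[1,2])/K[1,1]*z,z],-1)-t)@R; D=W[...,:2]-J[:2]; c,q=np.cos(J[2]),np.sin(J[2])
jx=c*D[...,0]+q*D[...,1]; jy=-q*D[...,0]+c*D[...,1]; h=W[...,2]
m=(z>0)&(np.abs(jy)<.02)&(h>.04)&(h<.11)&(np.abs(jx+.07)<.025)
print("fence",m.sum(),np.polyfit(h[m],jy[m],1),np.polyfit(jx[m],jy[m],1))
E
```

```text
time_s: 18.05
ee_pos: [0.5283, -0.1081, 0.1236]
tool_rot: [2.023, 2.252, -0.151]
wrist_force: [-0.3, 0.1, -6.1]
opening: 0.0401
n 220 dy/dz 0.0272 dy/dx 0.0217 y@.03,.06,.09,.11 [0.0624 0.0632 0.064  0.0646] x range -0.026726954621410507 0.007105190922361825 res 0.0017211041285374075
fence 352 [0.00316322 0.00069169] [0.01968627 0.00232733]
```

View pics/s8.png

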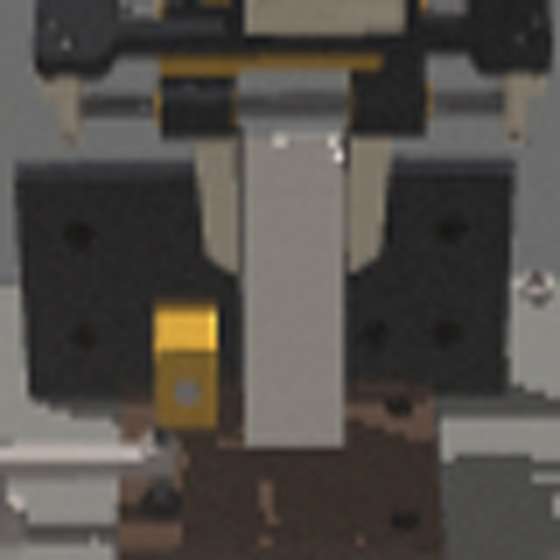

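View pics/t8.png

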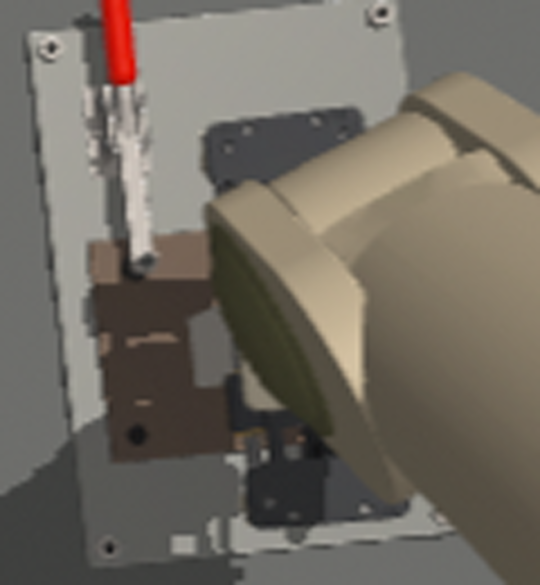

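Upright to within about 0.024 rad (the fence reference reads 0.003). I'll trim that and lower it to the plate.

```bash
python3 - <<'E'
from h import *
R=Ro.from_rotvec(robot.observe()["tool_rot"]).as_matrix(); Ry=Ro.from_rotvec([0,.02,0]).as_matrix()
print("1cm down =",np.round((R@Ry).T@[0,0,-1],3), "jig +y 1cm", np.round((R@Ry).T@[-np.sin(.102),np.cos(.102),0],3))
E
python3 -m handwheel '{"grip":[1,1,1,1,1],"delta_pos":[[0,0,0],[0.05,0,0.4],[0.05,0,0.4],[0.03,0,0.2],[0,0,0]],"delta_rot":[[0,0.02,0],[0,0,0],[0,0,0],[0,0,0],[0,0,0]]}'
```

```text
1cm down = [0.128 0.    0.992] jig +y 1cm [ 0.992  0.001 -0.128]
time_s: 18.77
ee_pos: [0.5279, -0.1111, 0.1131]
tool_rot: [2.039, 2.259, -0.133]
wrist_force: [0.1, 0.8, -6.4]
opening: 0.04
```

```bash
python3 -m handwheel '{"grip":[1,1,1,1],"delta_pos":[[0,0,0.05],[0.01,0,0.05],[0.01,0,0.05],[0,0,0]],"delta_rot":[[0,0,0],[0,0,0],[0,0,0],[0,0,0]]}'
```

```text
time_s: 19.27
ee_pos: [0.528, -0.1111, 0.1119]
tool_rot: [2.039, 2.258, -0.133]
wrist_force: [0.9, 0.0, -5.9]
opening: 0.0398
```

```bash
python3 -m handwheel '{"grip":[1,1,1,1],"delta_pos":[[0.01,0,0.05],[0,0,0.04],[0,0,0],[0,0,0]],"delta_rot":[[0,0,0],[0,0,0],[0,0,0],[0,0,0]]}'
```

```text
time_s: 19.77
ee_pos: [0.528, -0.1111, 0.111]
tool_rot: [2.039, 2.258, -0.133]
wrist_force: [-0.5, -0.6, -6.1]
opening: 0.0398
```

```bash
python3 -m handwheel '{"grip":[1,1,1,1],"delta_pos":[[0.01,0,0.05],[0,0,0.04],[0,0,0],[0,0,0]],"delta_rot":[[0,0,0],[0,0,0],[0,0,0],[0,0,0]]}'
```

```text
time_s: 20.27
ee_pos: [0.528, -0.1112, 0.1102]
tool_rot: [2.039, 2.258, -0.133]
wrist_force: [-1.4, -0.4, -1.2]
opening: 0.0399
```

```bash
python3 -m handwheel '{"grip":[1,1,1],"delta_pos":[[0,0,0.04],[0,0,0.02],[0,0,0]],"delta_rot":[[0,0,0],[0,0,0],[0,0,0]]}'
python3 -m handwheel '{"grip":[0.1,0.0,-0.1,-0.2,-0.2,-0.2],"delta_pos":[[0,0,0],[0,0,0],[0,0,0],[0,0,0],[0,0,0],[0,0,0]],"delta_rot":[[0,0,0],[0,0,0],[0,0,0],[0,0,0],[0,0,0],[0,0,0]]}'
python3 - <<'E'
from h import *
p,d=vision.grab_frame("side"); tilt(d)
cv2.imwrite("pics/s9.png",cv2.resize(p[80:160,280:360],None,fx=7,fy=7,interpolation=cv2.INTER_CUBIC))
p,_=vision.grab_frame("top"); cv2.imwrite("pics/t9.png",cv2.resize(p[110:240,370:490],None,fx=4.5,fy=4.5,interpolation=cv2.INTER_CUBIC))
E
```

```text
time_s: 20.65
ee_pos: [0.528, -0.1111, 0.1102]
tool_rot: [2.038, 2.258, -0.133]
wrist_force: [-2.8, 1.2, 7.9]
opening: 0.0404
time_s: 21.4
ee_pos: [0.528, -0.1113, 0.1095]
tool_rot: [2.039, 2.258, -0.133]
wrist_force: [-0.5, 0.1, -0.4]
opening: 0.0559
n 227 dy/dz 0.0017 dy/dx 0.0030 y@.03,.06,.09,.11 [0.0615 0.0616 0.0616 0.0616] x range -0.02673223883530484 0.007152386605759058 res 0.0015276944280277968
```

View pics/s9.png

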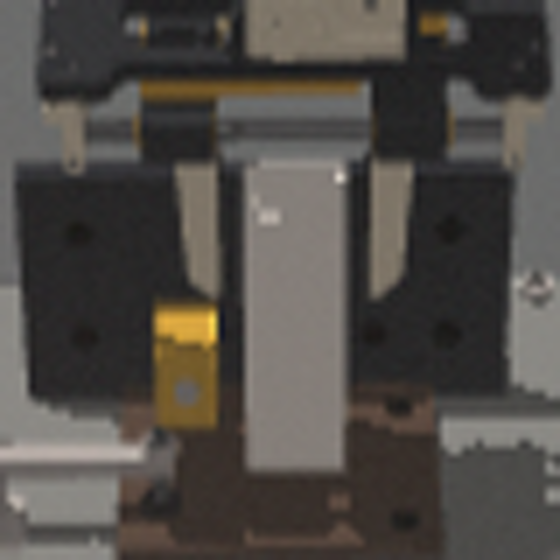

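View pics/t9.png

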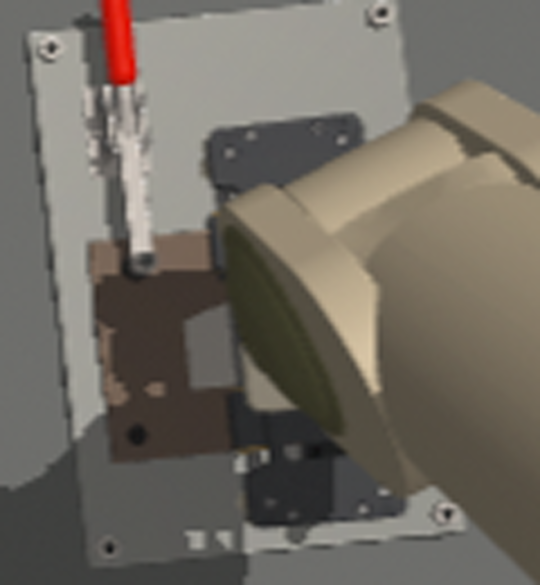

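The post now stands upright on the plate (slope 0.002), centred at about jig (-12, 40). I'll straighten the tool and regrip lower at z ≈ 0.087, which keeps the fingertips above the stop.

```bash
python3 -m handwheel '{"grip":[-0.2,-0.2,-0.2],"delta_pos":[[0,0,0],[0,0,0],[0,0,0]],"delta_rot":[[0,0.065,0],[0,0.065,0],[0,0,0]]}'
python3 - <<'E'
from h import *
J=np.array([.5437,-.1446,.102]); T=place(J,[(-.012,.040,0)])[0]
print(togo(T[0],T[1],.087,.102))
E
```

```text
time_s: 21.88
ee_pos: [0.5278, -0.1129, 0.1093]
tool_rot: [-2.109, -2.328, 0.0]
wrist_force: [0.2, 1.0, -0.9]
opening: 0.0559
[[0.69, 0.05, 2.23], [-0.0001, 0.0, -0.0033]]
```

```bash
python3 -m handwheel '{"grip":[-0.2,-0.2,-0.2,-0.2,-0.2,1,1,1,1,1,1],"delta_pos":[[0.3,0,0.4],[0.3,0.05,0.6],[0.1,0,0.7],[0,0,0.5],[0,0,0],[0,0,0],[0,0,0],[0,0,0],[0,0,0],[0,0,0],[0,0,0]],"delta_rot":[[0,0,-0.003],[0,0,0],[0,0,0],[0,0,0],[0,0,0],[0,0,0],[0,0,0],[0,0,0],[0,0,0],[0,0,0],[0,0,0]]}'
```

```text
time_s: 23.25
ee_pos: [0.5277, -0.1044, 0.0876]
tool_rot: [2.102, 2.335, -0.0]
wrist_force: [-1.8, -0.1, 4.2]
opening: 0.0396
```

```bash
python3 -m handwheel '{"grip":[1,1,1,1],"delta_pos":[[0,0,-0.1],[0,0,-0.1],[0,0,0],[0,0,0]],"delta_rot":[[0,0,0],[0,0,0],[0,0,0],[0,0,0]]}'
```

```text
time_s: 23.75
ee_pos: [0.5277, -0.1042, 0.0893]
tool_rot: [-2.102, -2.335, 0.0]
wrist_force: [0.7, 1.0, -6.4]
opening: 0.0398
```

```bash
python3 -m handwheel '{"grip":[1,1,1,1,1,1,1,1],"delta_pos":[[-0.2,0,0],[-0.4,0,0],[-0.4,0,0],[-0.3,0.3,0],[-0.2,0.3,0],[0,0.2,0],[0,0.1,0],[0,0,0]],"delta_rot":[[0,0,0],[0,0,0],[0,0,0],[0,0,0],[0,0,0],[0,0,0],[0,0,0],[0,0,0]]}'
python3 - <<'E'
from h import *
p,d=vision.grab_frame("side")
cv2.imwrite("pics/s10.png",cv2.resize(p[80:160,280:360],None,fx=7,fy=7,interpolation=cv2.INTER_CUBIC))
E
```

```text
time_s: 24.75
ee_pos: [0.5383, -0.118, 0.0895]
tool_rot: [-2.101, -2.335, -0.0]
wrist_force: [-0.3, 0.0, -6.4]
opening: 0.0397
```

View pics/s10.png

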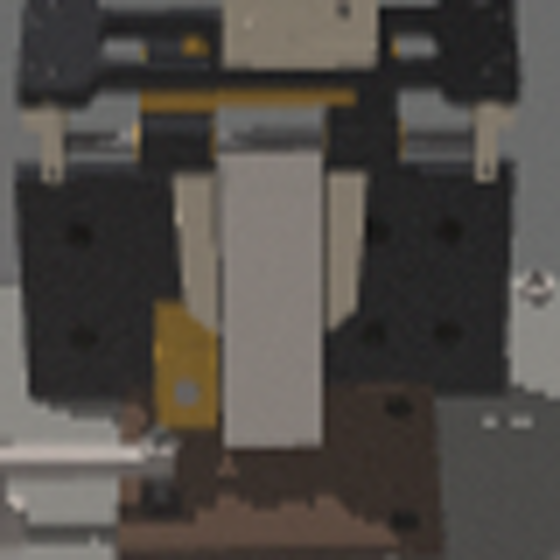

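The hovering post's left edge is at crop x≈222 and the brass edge at 217, so the gap is about 2 mm. Creeping to the stop.

```bash
for i in 1; do python3 -m handwheel '{"grip":[1,1,1,1],"delta_pos":[[0,0.05,0],[0,0.05,0],[0,0,0],[0,0,0]],"delta_rot":[[0,0,0],[0,0,0],[0,0,0],[0,0,0]]}'; done
```

```text
time_s: 25.3
ee_pos: [0.5392, -0.1181, 0.0895]
tool_rot: [-2.102, -2.335, 0.0]
wrist_force: [-0.0, -0.0, -6.0]
opening: 0.04
```

```bash
python3 -m handwheel '{"grip":[1,1,1],"delta_pos":[[0,0.05,0],[0,0,0],[0,0,0]],"delta_rot":[[0,0,0],[0,0,0],[0,0,0]]}'
```

```text
time_s: 25.68
ee_pos: [0.5398, -0.118, 0.0895]
tool_rot: [-2.102, -2.335, 0.0]
wrist_force: [0.2, 0.5, -6.1]
opening: 0.04
```

```bash
python3 -m handwheel '{"grip":[1,1,1],"delta_pos":[[0,0.05,0],[0,0,0],[0,0,0]],"delta_rot":[[0,0,0],[0,0,0],[0,0,0]]}'
```

```text
time_s: 26.05
ee_pos: [0.5403, -0.118, 0.0895]
tool_rot: [-2.102, -2.335, 0.0]
wrist_force: [-0.3, -0.3, -6.8]
opening: 0.0396
```

```bash
python3 -m handwheel '{"grip":[1,1,1],"delta_pos":[[0,0.05,0],[0,0,0],[0,0,0]],"delta_rot":[[0,0,0],[0,0,0],[0,0,0]]}'
```

```text
time_s: 26.42
ee_pos: [0.5408, -0.118, 0.0895]
tool_rot: [-2.102, -2.335, 0.0]
wrist_force: [0.0, -0.7, -6.3]
opening: 0.0396
```

```bash
python3 -m handwheel '{"grip":[1,1,1],"delta_pos":[[0,0.05,0],[0,0,0],[0,0,0]],"delta_rot":[[0,0,0],[0,0,0],[0,0,0]]}'
```

```text
time_s: 26.8
ee_pos: [0.5408, -0.118, 0.0894]
tool_rot: [-2.101, -2.335, 0.001]
wrist_force: [-1.6, -0.4, -5.3]
opening: 0.0396
```

```bash
python3 -m handwheel '{"grip":[1,1,1],"delta_pos":[[0,0.03,0],[0,0,0],[0,0,0]],"delta_rot":[[0,0,0],[0,0,0],[0,0,0]]}'
```

```text
time_s: 27.18
ee_pos: [0.5409, -0.118, 0.0894]
tool_rot: [-2.101, -2.334, 0.002]
wrist_force: [-5.7, -0.1, -2.9]
opening: 0.0402
```

The stop was touched at x ≈ 0.5408. I'll ease back 0.5 mm and creep to the fence.

```bash
python3 -m handwheel '{"grip":[1,1,1,1,1,1],"delta_pos":[[0,-0.05,0],[-0.1,0,0],[-0.1,0,0],[-0.1,0,0],[-0.05,0,0],[0,0,0]],"delta_rot":[[0,0,0],[0,0,0],[0,0,0],[0,0,0],[0,0,0],[0,0,0]]}'
```

```text
time_s: 27.92
ee_pos: [0.5412, -0.1212, 0.0893]
tool_rot: [-2.101, -2.335, 0.0]
wrist_force: [-4.4, 1.9, -7.9]
opening: 0.0399
```

```bash
python3 -m handwheel '{"grip":[1,1,1,1],"delta_pos":[[-0.05,0,0],[-0.05,0,0],[0,0,0],[0,0,0]],"delta_rot":[[0,0,0],[0,0,0],[0,0,0],[0,0,0]]}'
```

```text
time_s: 28.42
ee_pos: [0.5413, -0.1223, 0.0894]
tool_rot: [-2.101, -2.335, 0.0]
wrist_force: [-4.6, 1.5, -6.5]
opening: 0.04
```

```bash
python3 -m handwheel '{"grip":[1,1,1],"delta_pos":[[-0.05,0,0],[0,0,0],[0,0,0]],"delta_rot":[[0,0,0],[0,0,0],[0,0,0]]}'
```

```text
time_s: 28.8
ee_pos: [0.5414, -0.1227, 0.0894]
tool_rot: [-2.101, -2.335, 0.0]
wrist_force: [-5.3, 2.2, -5.8]
opening: 0.04
```

```bash
python3 -m handwheel '{"grip":[1,1,1,1],"delta_pos":[[0,-0.05,0],[-0.05,0,0],[0,0,0],[0,0,0]],"delta_rot":[[0,0,0],[0,0,0],[0,0,0],[0,0,0]]}'
```

```text
time_s: 29.3
ee_pos: [0.5414, -0.1231, 0.0895]
tool_rot: [2.101, 2.335, 0.001]
wrist_force: [-3.4, 4.2, -7.7]
opening: 0.0397
```

```bash
python3 -m handwheel '{"grip":[1,1,1],"delta_pos":[[-0.05,0,0],[0,0,0],[0,0,0]],"delta_rot":[[0,0,0],[0,0,0],[0,0,0]]}'
```

```text
time_s: 29.68
ee_pos: [0.5413, -0.1231, 0.0895]
tool_rot: [-2.101, -2.335, -0.001]
wrist_force: [-3.7, 5.0, -6.9]
opening: 0.0398
```

```bash
python3 -m handwheel '{"grip":[1,1,1],"delta_pos":[[-0.05,0,0],[0,0,0],[0,0,0]],"delta_rot":[[0,0,0],[0,0,0],[0,0,0]]}'
```

```text
time_s: 30.05
ee_pos: [0.5413, -0.1231, 0.0895]
tool_rot: [-2.1, -2.336, -0.002]
wrist_force: [-3.5, 6.7, -6.4]
opening: 0.04
```

Fence contact at y ≈ -0.1231 (Fy 6.7). I'll ease off slightly and lower onto the plate.

```bash
python3 -m handwheel '{"grip":[1,1,1,1],"delta_pos":[[0.15,-0.02,0],[0,0,0.08],[0,0,0.05],[0,0,0]],"delta_rot":[[0,0,0],[0,0,0],[0,0,0],[0,0,0]]}'
```

```text
time_s: 30.55
ee_pos: [0.5413, -0.1231, 0.0884]
tool_rot: [2.102, 2.334, 0.001]
wrist_force: [-2.0, 1.4, -3.1]
opening: 0.0402
```

```bash
python3 -m handwheel '{"grip":[1,1,1],"delta_pos":[[0,0,0.04],[0,0,0],[0,0,0]],"delta_rot":[[0,0,0],[0,0,0],[0,0,0]]}'
```

```text
time_s: 30.92
ee_pos: [0.5413, -0.1231, 0.0878]
tool_rot: [2.102, 2.334, 0.001]
wrist_force: [-1.4, 2.1, -5.2]
opening: 0.0402
```

```bash
python3 -m handwheel '{"grip":[1,1,1],"delta_pos":[[0,0,0.03],[0,0,0],[0,0,0]],"delta_rot":[[0,0,0],[0,0,0],[0,0,0]]}'
```

```text
time_s: 31.3
ee_pos: [0.5413, -0.1231, 0.0877]
tool_rot: [2.101, 2.334, 0.001]
wrist_force: [0.0, 1.2, -1.9]
opening: 0.0399
```

```bash
python3 -m handwheel '{"grip":[1,1,1],"delta_pos":[[0,0,0.03],[0,0,0],[0,0,0]],"delta_rot":[[0,0,0],[0,0,0],[0,0,0]]}'
```

```text
time_s: 31.68
ee_pos: [0.5413, -0.1231, 0.0876]
tool_rot: [2.101, 2.334, 0.001]
wrist_force: [-0.5, -0.1, 6.4]
opening: 0.04
```

```bash
python3 -m handwheel '{"grip":[1,1,1,1],"delta_pos":[[0,0.03,-0.025],[-0.1,0,0],[-0.05,0,0],[0,0,0]],"delta_rot":[[0,0,0],[0,0,0],[0,0,0],[0,0,0]]}'
python3 - <<'E'
from h import *
p,d=vision.grab_frame("side"); tilt(d,.066)
cv2.imwrite("pics/s11.png",cv2.resize(p[80:160,280:360],None,fx=7,fy=7,interpolation=cv2.INTER_CUBIC))
p,_=vision.grab_frame("top"); cv2.imwrite("pics/t11.png",cv2.resize(p[110:240,370:490],None,fx=4.5,fy=4.5,interpolation=cv2.INTER_CUBIC))
print(robot.observe()["wrist_force"])
E
```

```text
time_s: 32.17
ee_pos: [0.5413, -0.1231, 0.0876]
tool_rot: [-2.1, -2.336, -0.001]
wrist_force: [-2.8, 5.9, 5.8]
opening: 0.0399
n 135 dy/dz 0.0125 dy/dx -0.0212 y@.03,.06,.09,.11 [0.0415 0.0419 0.0423 0.0425] x range -0.018349569663362514 0.01593427618282254 res 0.0017967246486374766
[-3.59525895  5.8364944   6.07838113]
```

View pics/s11.png

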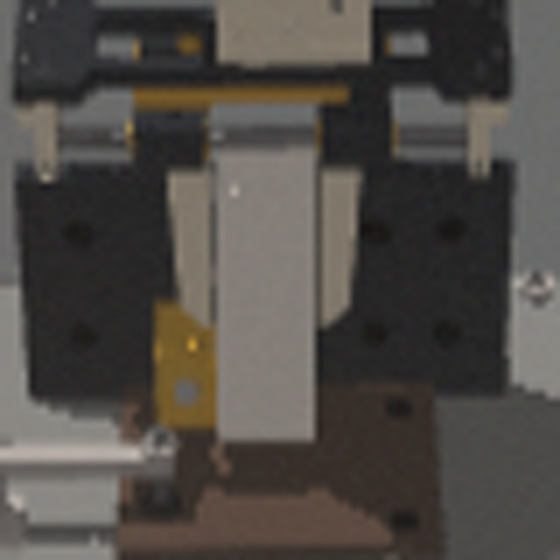

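View pics/t11.png

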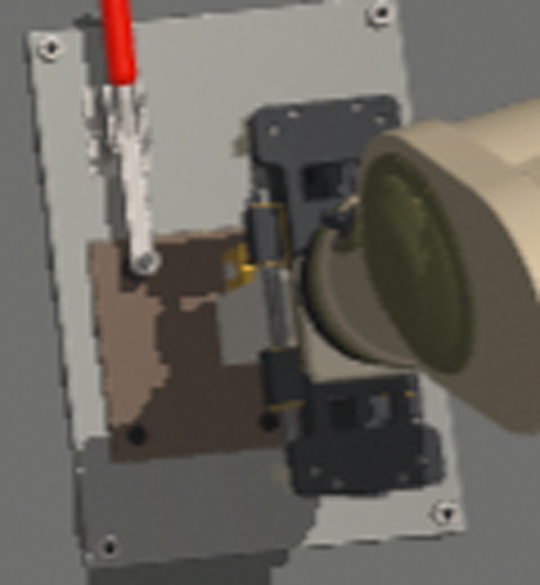

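The post is at the stop (edges meeting at crop x≈217) with its front face at about jig y 41, i.e. on the fence. Fz is still about +6, so I'll lift slightly and then raise the push.

```bash
python3 -m handwheel '{"grip":[1,1,1,1],"delta_pos":[[0,0,-0.03],[-0.05,0,0],[-0.05,0,0],[0,0,0]],"delta_rot":[[0,0,0],[0,0,0],[0,0,0],[0,0,0]]}'
```

```text
time_s: 32.78
ee_pos: [0.5412, -0.1232, 0.0877]
tool_rot: [-2.098, -2.336, -0.002]
wrist_force: [-3.7, 8.0, 2.8]
opening: 0.0399
```

```bash
python3 -m handwheel '{"grip":[1,1,1,1],"delta_pos":[[0,0,-0.02],[-0.05,0,0],[0,0,0],[0,0,0]],"delta_rot":[[0,0,0],[0,0,0],[0,0,0],[0,0,0]]}'
```

```text
time_s: 33.28
ee_pos: [0.5412, -0.1232, 0.0877]
tool_rot: [-2.097, -2.336, -0.003]
wrist_force: [-2.7, 9.7, 1.4]
opening: 0.0401
```

```bash
python3 -m handwheel '{"grip":[1,1,1,1],"delta_pos":[[-0.05,0,0],[-0.05,0,0],[-0.04,0,0],[0,0,0]],"delta_rot":[[0,0,0],[0,0,0],[0,0,0],[0,0,0]]}'
```

```text
time_s: 33.78
ee_pos: [0.5412, -0.1232, 0.0877]
tool_rot: [-2.095, -2.337, -0.004]
wrist_force: [-4.9, 14.8, 3.2]
opening: 0.04
```

```bash
python3 -m handwheel '{"grip":[1,1,1],"delta_pos":[[0,0.02,0],[0,0,0],[0,0,0]],"delta_rot":[[0,0,0],[0,0,0],[0,0,0]]}'
python3 - <<'E'
from h import *
s=robot.observe();print(s["wrist_force"],s["moment"],s["tool_rot"])
p,d=vision.grab_frame("side"); tilt(d,.066)
cv2.imwrite("pics/s12.png",cv2.resize(p[80:160,280:360],None,fx=7,fy=7,interpolation=cv2.INTER_CUBIC))
E
```

```text
time_s: 34.15
ee_pos: [0.5412, -0.1232, 0.0877]
tool_rot: [-2.095, -2.337, -0.003]
wrist_force: [-4.1, 14.0, 2.9]
opening: 0.0399
[-4.12329712 13.96712275  2.91516329] [2.43409885 0.5031289  0.16566731] [-2.09467503 -2.33669562 -0.00332754]
n 132 dy/dz 0.0112 dy/dx 0.0234 y@.03,.06,.09,.11 [0.0412 0.0415 0.0418 0.0421] x range -0.018362943721531924 0.015855915685086763 res 0.001746753763625427
```

View pics/s12.png

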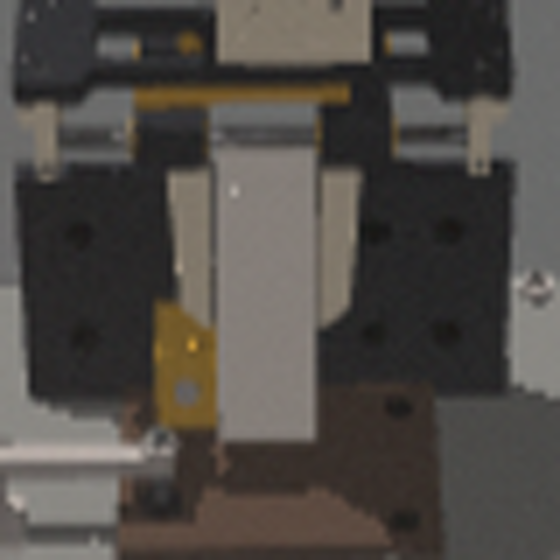

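```bash
python3 -m handwheel '{"grip":[1,1,1,1],"delta_pos":[[-0.02,0,-0.01],[0,0,0],[0,0,0],[0,0,0]],"delta_rot":[[0,0,0],[0,0,0],[0,0,0],[0,0,0]]}'
python3 - <<'E'
from h import *
R=Ro.from_rotvec(robot.observe()["tool_rot"]).as_matrix(); print("tool z",R[:,2].round(4),"jaw yaw",np.arctan2(R[1,1],R[0,1])%np.pi)
for i in range(3):
    p,d=vision.grab_frame("side"); tilt(d,.09); tilt(d,.13)
E
```

```text
time_s: 34.7
ee_pos: [0.5412, -0.1232, 0.0877]
tool_rot: [-2.094, -2.337, -0.004]
wrist_force: [-3.6, 15.5, 2.7]
opening: 0.0399
tool z [-0.0012  0.0041 -1.    ] jaw yaw 0.10925475435957907
n 244 dy/dz -0.0352 dy/dx 0.0618 y@.03,.06,.09,.11 [0.0422 0.0412 0.0401 0.0394] x range -0.02682938069210496 0.015889241610263994 res 0.0019252769036211363
n 436 dy/dz -0.0209 dy/dx 0.1043 y@.03,.06,.09,.11 [0.0414 0.0407 0.0401 0.0397] x range -0.02682938069210496 0.015889241610263994 res 0.0020347752559870848
n 241 dy/dz -0.0221 dy/dx 0.0506 y@.03,.06,.09,.11 [0.0413 0.0406 0.04   0.0395] x range -0.026871735482775667 0.01595040247333012 res 0.0017411301679763
n 427 dy/dz -0.0175 dy/dx 0.0753 y@.03,.06,.09,.11 [0.041  0.0404 0.0399 0.0396] x range -0.026871735482775667 0.01595040247333012 res 0.0018750873125579423
n 245 dy/dz -0.0099 dy/dx 0.0307 y@.03,.06,.09,.11 [0.041  0.0407 0.0404 0.0402] x range -0.026853080552852748 0.015878466889756884 res 0.002023033905127161
n 438 dy/dz -0.0047 dy/dx 0.0907 y@.03,.06,.09,.11 [0.0402 0.0401 0.0399 0.0398] x range -0.026853080552852748 0.015878466889756884 res 0.0023941335223959873
```

```bash
python3 - <<'E'
from h import *
ds=[]
for i in range(8):
    p,d=vision.grab_frame("side"); ds.append(d)
d=np.median(ds,0)
K=C["side"]["K"];R=C["side"]["R"];t=C["side"]["t"]; J=np.array([.5437,-.1446,.102])
v,u=np.mgrid[85:160,270:365]; z=d[v,u]
W=(np.stack([(u-K[0,2])/K[0,0]*z,(v-K[1,2])/K[1,1]*z,z],-1)-t)@R; D=W[...,:2]-J[:2]; c,q=np.cos(J[2]),np.sin(J[2])
jx=c*D[...,0]+q*D[...,1]; jy=-q*D[...,0]+c*D[...,1]; h=W[...,2]
def f(m):
    A=np.c_[h[m],jx[m],np.ones(m.sum())]; r=least_squares(lambda k:A@k-jy[m],[0,0,.02],loss="soft_l1",f_scale=.001)
    cov=np.sqrt(np.diag(np.linalg.inv(A.T@A)))*np.std(r.fun); return m.sum(),r.x.round(4),cov.round(4),(r.x@[.075,0,1]).round(4)
b=(z>0)&(h>.03)
for hm in(.09,.13): print("post",f(b&(np.abs(jx)<.014)&(jy>.028)&(jy<.055)&(h<hm)))
print("fence",f(b&(np.abs(jy)<.015)&(h<.115)&(h>.03)&((jx<-.045)|((jx>.055)))&(np.abs(jx)<.09)))
print(robot.observe()["wrist_force"],robot.observe()["time_s"])
E
```

```text
post (np.int64(175), array([-0.0051, -0.0154,  0.0418]), array([0.0045, 0.0095, 0.0003]), np.float64(0.0415))
post (np.int64(295), array([-0.003 , -0.0104,  0.0417]), array([0.0022, 0.0076, 0.0002]), np.float64(0.0415))
fence (np.int64(695), array([0.0028, 0.0078, 0.0012]), array([0.0017, 0.0006, 0.0001]), np.float64(0.0014))
[-4.47961622 15.26685596  2.61362912] 35.25
```

The post's front face measures 40.1 mm off the fence face, and both planes are parallel within noise. I'll relieve the bearing force a touch and hold the push.

```bash
python3 -m handwheel '{"grip":[1,1,1,1],"delta_pos":[[0,0,-0.02],[0,0,0],[0,0,0],[0,0,0]],"delta_rot":[[0,0,0],[0,0,0],[0,0,0],[0,0,0]]}'
for i in 1; do python3 -m handwheel '{"grip":[1,1,1,1,1,1,1,1,1,1],"delta_pos":[[0,0,0],[0,0,0],[0,0,0],[0,0,0],[0,0,0],[0,0,0],[0,0,0],[0,0,0],[0,0,0],[0,0,0]],"delta_rot":[[0,0,0],[0,0,0],[0,0,0],[0,0,0],[0,0,0],[0,0,0],[0,0,0],[0,0,0],[0,0,0],[0,0,0]]}'; done
python3 -m handwheel '{"grip":[1,1,1,1,1,1,1,1,1,1],"delta_pos":[[0,0,0],[0,0,0],[0,0,0],[0,0,0],[0,0,0],[0,0,0],[0,0,0],[0,0,0],[0,0,0],[0,0,0]],"delta_rot":[[0,0,0],[0,0,0],[0,0,0],[0,0,0],[0,0,0],[0,0,0],[0,0,0],[0,0,0],[0,0,0],[0,0,0]]}'
python3 - <<'E'
from h import *
p,d=vision.grab_frame("side"); cv2.imwrite("pics/s13.png",p)
print(robot.observe()["wrist_force"])
E
```

```text
time_s: 35.75
ee_pos: [0.5412, -0.1232, 0.0877]
tool_rot: [-2.094, -2.337, -0.004]
wrist_force: [-3.3, 14.5, -0.1]
opening: 0.0397
time_s: 37.0
ee_pos: [0.5412, -0.1232, 0.0877]
tool_rot: [-2.094, -2.337, -0.004]
wrist_force: [-4.0, 15.5, -0.2]
opening: 0.0399
time_s: 38.25
ee_pos: [0.5412, -0.1232, 0.0877]
tool_rot: [-2.094, -2.337, -0.004]
wrist_force: [-3.9, 15.7, 0.4]
opening: 0.0397
[-4.47828273 15.01589628  1.18385839]
```

View pics/s13.png

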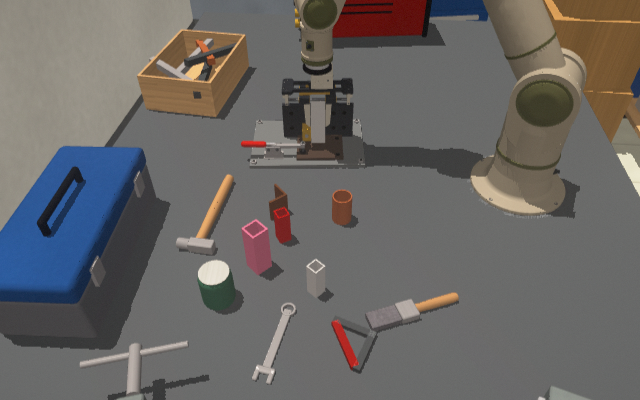

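The push has held at about 15 N for more than 2 s with Fz near 0, and the bystanders look unmoved compared with the first picture. Handing in.

```bash
python3 -c "
from bench import robot
print(robot.finish_job())"
```

```text
the job is handed in; nothing more can be done
None
```

The post is standing on the base plate, up to the brass stop and pressed against the fence. I handed the job in with the arm still holding it there. The clock read about 38 s before I handed in.

**One thing went wrong on the way:** the first slide towards the fence dragged the foot and swung the post about 0.15 rad in the jaws. I backed off, stood it upright on the plate, regripped lower, and crept it to the stop and then the fence just clear of the plate before setting it down.

**Last checks:**
- **Push:** the wrist force gave about 15 to 16 N towards the fence, steady for over 2 s. About 3 N was on the stop.
- **Weight on the plate:** vertical force was about 0 to 1 N, so little more than the post's own weight rests on it.
- **Fit to the fence:** depth put the post's front face 40.1 mm from the fence face. Tilt differed by about 0.006 rad (noise 0.003). Turn differed by about 0.02 rad (noise 0.01), roughly twice its noise, so depth did not confirm the flatness closely. The jaw angle (0.109) matched the fence angle (0.110).
- **Everything else:** the other objects looked unmoved by eye in the last side picture. I did not measure them.

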